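# Counter-hold the terminal bolt behind the panel

## Task

One of the three terminal bolts has the orange nut driver on its nut and is being dragged slowly round with it. Reach down into the gap behind the bracket, grip that bolt's hidden head well between the fingers and hold it from turning for at least three seconds; the program finishes while still gripping and holding it still. Leave the two tight bolts and the loose things around alone.

Things in the scene. Friction and masses are not known exactly. Their poses are not given: they have to be found in the camera images.
- bracket: Base plate fixed to the bench with an upright aluminium panel (4 mm thick, 260 mm wide along y, top 108 mm above the bench) and a black case (100 x 250 mm, top 92 mm up). Origin on the bench under mid-panel; +x from panel to case, away from the robot, z up. Panel's back at x = 2 mm, case's near face at x = 54 mm: between them a 52 mm gap, open above. Turned up to 0.35 rad.
- driver (a point): Point on the axis of the orange nut driver (50 mm in diameter, lying level in a grey cradle) on the robot's side of the panel, 140 mm in front of the panel's mid-plane, 80 mm above the bench, in line with the bolt that it turns. The driver's end is 192 mm in front of the panel.
- post_1: Bolt 1 with its black bush (28 mm in diameter, 14 mm long, between panel and head), and the driver if this is the driven bolt. Origin on the bolt's axis in the panel's mid-plane, 80 mm above the bench; axes as the bracket's.
- post_2: Bolt 2 with its black bush (28 mm in diameter, 14 mm long, between panel and head), and the driver if this is the driven bolt. Origin on the bolt's axis in the panel's mid-plane, 80 mm above the bench; axes as the bracket's.
- post_3: Bolt 3 with its black bush (28 mm in diameter, 14 mm long, between panel and head), and the driver if this is the driven bolt. Origin on the bolt's axis in the panel's mid-plane, 80 mm above the bench; axes as the bracket's.
- head_1 (a point): Centre of bolt 1's hexagonal brass head: 24 mm across flats, 27.7 mm across corners, 11 mm thick along the bolt; 21.5 mm behind the panel's mid-plane, 80 mm above the bench. x axis: along the bolt, as the bracket's +x. The bolts sit 85 mm apart and change places between starts: hold the one in line with the driver. Tight bolts have a red dot on both ends, the driven one none.
- head_2 (a point): Centre of bolt 2's hexagonal brass head: 24 mm across flats, 27.7 mm across corners, 11 mm thick along the bolt; 21.5 mm behind the panel's mid-plane, 80 mm above the bench. x axis: along the bolt, as the bracket's +x. The bolts sit 85 mm apart and change places between starts: hold the one in line with the driver. Tight bolts have a red dot on both ends, the driven one none.
- head_3 (a point): Centre of bolt 3's hexagonal brass head: 24 mm across flats, 27.7 mm across corners, 11 mm thick along the bolt; 21.5 mm behind the panel's mid-plane, 80 mm above the bench. x axis: along the bolt, as the bracket's +x. The bolts sit 85 mm apart and change places between starts: hold the one in line with the driver. Tight bolts have a red dot on both ends, the driven one none.
- bolt_1 (a joint): Angle (rad) of bolt 1 about its axis, positive about the bracket's +x. At 0 two flats of the head face the bracket's +y and -y; likewise every 1.047 rad. Starts within half a flat either way. The bolt under the driver creeps forward at about 0.04 rad/s under a torque of 0.1 N m and stops only while gripped (20 to 40 N of grip does it, at any angle of the head); the tight ones stand still.
- bolt_2 (a joint): Angle (rad) of bolt 2 about its axis, positive about the bracket's +x. At 0 two flats of the head face the bracket's +y and -y; likewise every 1.047 rad. Starts within half a flat either way. The bolt under the driver creeps forward at about 0.04 rad/s under a torque of 0.1 N m and stops only while gripped (20 to 40 N of grip does it, at any angle of the head); the tight ones stand still.
- bolt_3 (a joint): Angle (rad) of bolt 3 about its axis, positive about the bracket's +x. At 0 two flats of the head face the bracket's +y and -y; likewise every 1.047 rad. Starts within half a flat either way. The bolt under the driver creeps forward at about 0.04 rad/s under a torque of 0.1 N m and stops only while gripped (20 to 40 N of grip does it, at any angle of the head); the tight ones stand still.
- spool: Loose bystander: blue solder spool, 60 mm in diameter, 42 mm high, standing on the bench to the bracket's +y side. Origin at the centre of its underside.
- screwdriver: Loose bystander: screwdriver lying on the bench to the bracket's -y side. Origin near its middle, underside.
- adapter: Loose bystander: small brass adapter, 24 mm in diameter, 26 mm high, standing on top of the black case towards its far edge. Origin at the centre of its underside.
Not all that is in view belongs to the job. Leave any blue or green look-alike of the post_2 alone.

How it is judged (in metres and radians):
On the way:
1. the driven bolt's head is gripped and stands still for 3 s (velocity of joint bolt_2 between -0.01 and 0.01 rad/s and contact force between post_2 and the fingers above 6 N and distance between the grasp point and head_2 below 0.028 m), for 3 s.
At the end, for the whole second after the job is handed in: The head of the bolt under the driver is held: the bolt turns slower than 0.01 rad/s, the fingers bear on it with more than 6 N, and the TCP lies within 28 mm of the head's centre, so it is gripped and not merely pushed; spool, screwdriver and adapter are within 25 mm of where they stood (all of step 1 and not (distance of any of spool, screwdriver, adapter from where it was at the start of the episode above 0.025 m)); the arm keeps its last pose, push and grip.
It fails at once if spool, screwdriver or adapter moved by more than 25 mm (distance of any of spool, screwdriver, adapter from where it was at the start of the episode above 0.025 m).
It fails at once if a tight bolt is gripped or pushed with more than 12 N (contact force between any of post_1, post_3 and the fingers above 12 N).
It fails at once if a tight bolt is turned (velocity of joint any of bolt_1, bolt_3 above 0.05 rad/s or velocity of joint any of bolt_1, bolt_3 below -0.05 rad/s).
It also fails if it takes over 34 s, if anything falls off the work surface, if the arm or the gripper's body presses on something with over 40 N, if the wrist force passes 120 N, or if a joint passes its speed limit or range.

## Robot

A 6-joint arm with a two-finger parallel gripper is mounted at the origin on the work surface. World frame = base frame: x ahead of the robot, y to its left, z up, the work surface at z = 0. Lengths are in m, angles in degrees, forces in N, time in s.
With the tool pointing down it reaches from about 0.35 to 1 m from the base axis. Payload 7.1 kg.
Tool frame: the origin (TCP) lies between the finger pads, 19 mm behind the fingertips; this is the grasp point; z points along the fingers, y is the line along which they close (so a half turn about z gives the same grasp; the last joint's range is limited). The gripper opens to 85 mm and grips with 20 to 120 N. Pads are 22 mm wide; open, the fingers measure 114 mm over their backs; the gripper's body (76 mm by 85 mm) begins 54 mm behind the grasp point. The pads swing forward as they close: fully open they stand 13 mm farther back than shut.
Start: joints at [75.573, 24.242, 93.386, -0, 62.372, -1.089], TCP at [0.144, 0.608, 0.25] pointing down, gripper open.
Joint ranges: [-172.04, 172.04], [-51.8, 120.97], [4.93, 147.93], [-75.15, 255.16], [6.16, 154.13], [-145.62, 145.62]. Speed limits (degrees/s): [136.94, 136.94, 172.46, 180, 180, 180].

## Interface

Orientations are given as [roll, pitch, yaw] about the fixed x, y, z axes, in that order (R = Rz(yaw) Ry(pitch) Rx(roll)).
In Python, from bench import move_to, servo_line, set_joints, grip, wait, ik, get_state, snapshot, camera_model, PlanningError, job_done gives the robot as it stands. Calls block until the motion is done:
- move_to(position, orientation): joint-space move of the TCP to a pose.
- servo_line(position, vel=0.15, frame=None, max_force=None): straight line of the TCP; frame=None keeps the orientation; vel is the mean speed in m/s. With max_force (N) it stops when the force on the tool has changed by that much, and returns True; else False.
- set_joints(angles): joint-space move.
- grip(opening, f_grip=None): finger opening in m; f_grip is the grip in N (None keeps the last); returns when the fingers have stopped.
- wait(seconds).
- ik(position, orientation): joint angles nearest the present ones, or None.
- get_state(): the state.
- snapshot(name): name is "scene" or "top" or "wrist"; returns the picture (480x640x3 uint8, red, green, blue); there is no depth.
- camera_model(name): a dict with "fov_y" (degrees; the focal length in pixels is half the picture's height over the tangent of half this angle, whatever the lens; pixels are square), "cx", "cy" (the principal point, pixels), "eye" and "orientation" of the camera in the world. Camera axes: x right, y up, looking along -z (the intrinsics and any distortion apply to the point x, -y, -z); pixel columns grow to the right and rows downward; lengths in m; the calibration is good to about 2 mm. The wrist camera is an equidistant fisheye: a pixel r from the principal point sees the ray r / f radians off the axis. A picture is of the moment at which its call begins: read the wrist's pose just before it. camera_model takes no time and is no camera call; for the wrist camera it gives the pose at the moment of the call.
A pose or a line that the arm cannot do raises PlanningError and nothing moves.
- job_done(): hands the job in; it is judged then, once.
The state is a dict: "t": time; "joint_positions": joint angles; "joint_velocities": joint speeds; "effort": joint torques, N m; "tcp_pos": TCP position; "orientation": TCP orientation; "wrist_force": force on the tool from outside, world axes, zero at the start; "moment": the same for the moment, N m; "gripper_width": finger opening in m; "finger_force": force on a finger pad.
Only numpy, scipy, OpenCV 4.12 (cv2) and the standard library are available. Lean on these libraries where they do the work, as an engineer would, in place of code of your own. Each camera call takes 0.05 s, during which the arm holds its last target. There are 200 camera calls.

## Working session

There is one attempt and no reset: what is moved stays moved. The work goes in short steps, each a Python script; the robot and the scene stay as the last script left them, time stands still between calls to the robot, and variables do not carry over. Pictures are saved under pics/ and viewed, at most 10 in all, crops included, and the job is handed in when it is done.

```bash
mkdir -p pics
python3 - <<'E'
from bench import *
import cv2
for n in("scene","top"):
    cv2.imwrite(f"pics/{n}0.png",snapshot(n)[:,:,::-1]); print(n,camera_model(n))
s=get_state();print(s['t'],s['tcp_pos'],s['orientation'],s['gripper_width'])
E
```

```text
scene {'fov_y': 48.15935391509034, 'cx': 317.483852699688, 'cy': 231.61067520404507, 'eye': array([1.09444067, 0.31214067, 0.87989654]), 'orientation': array([ 37.43574898,   0.2994432 , 115.39256932])}
top {'fov_y': 55.42501246104871, 'cx': 319.3504791486886, 'cy': 246.06662345587367, 'eye': array([0.36918363, 0.06006165, 1.14046932]), 'orientation': array([ 10.17076124,  -1.04878865, -88.29107284])}
0.1 [0.14405145 0.60769704 0.24931923] [-1.79920805e+02 -4.80004243e-04  1.66664668e+02] 0.0850842558501095
```

View pics/scene0.png

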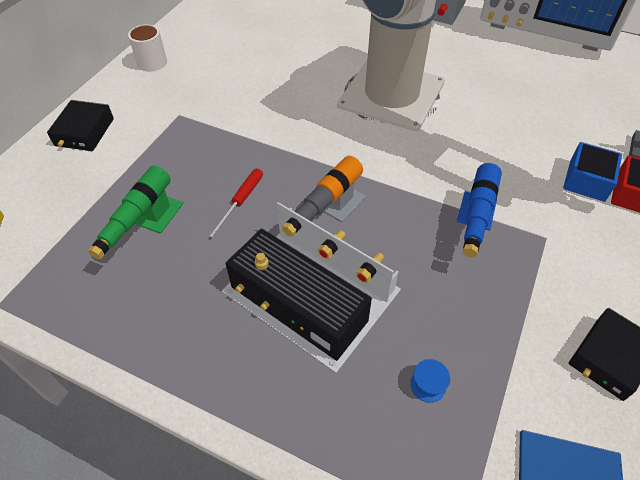

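View pics/top0.png

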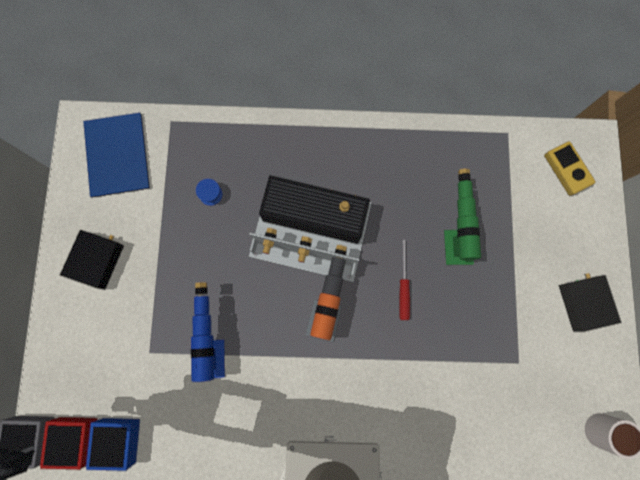

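The scene shows three driver-like things: green at scene (135,210), blue at (482,205) and orange at (335,185). The orange one points at the bolt at scene (291,227), top (341,250), which has no red dot. The other two bolts, at scene (328,248) and (367,272), have red dots. I'll confirm and measure on one enlarged crop.

Run:
```python
import cv2,numpy as np
a=cv2.imread("pics/scene0.png")[190:310,260:420]; b=cv2.imread("pics/top0.png")[190:350,235:385]
cv2.imwrite("pics/sc.png",cv2.resize(a,None,fx=5,fy=5,interpolation=cv2.INTER_CUBIC))
cv2.imwrite("pics/tc.png",cv2.resize(b[:110],None,fx=5,fy=5,interpolation=cv2.INTER_CUBIC))
```

```text
(no output)
```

View pics/sc.png

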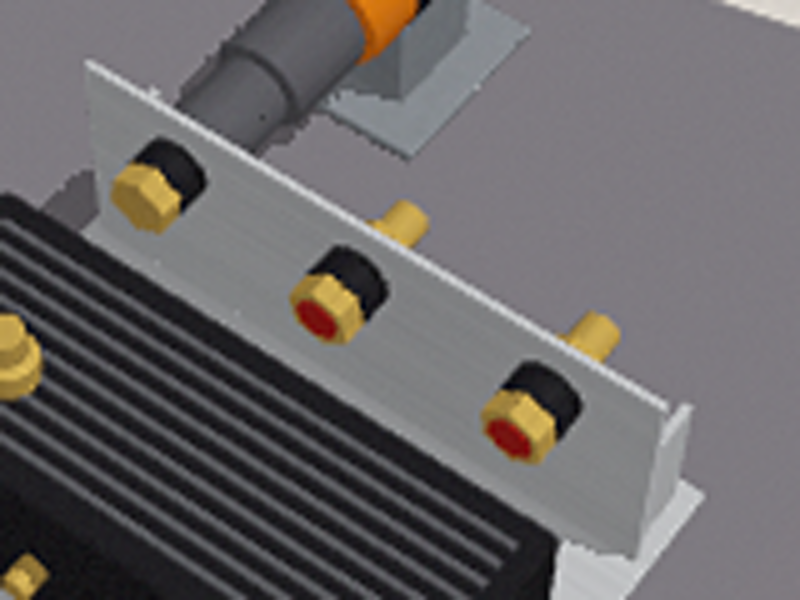

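View pics/tc.png

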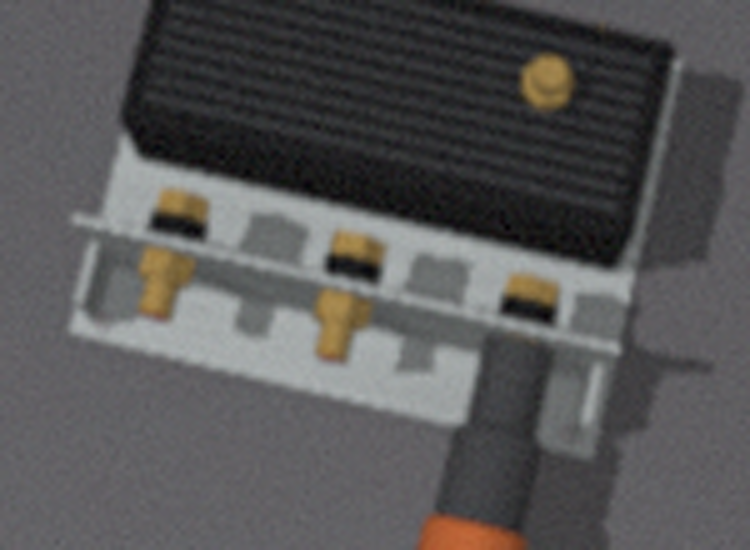

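The crop confirms it. The driven head, with no dot, is at scene crop (146,198). The dotted heads have dots at (316,321) and (507,438). I'll fit the bracket pose from both views and triangulate heights.

```bash
cat > h.py <<'E'
import numpy as np
from scipy.spatial.transform import Rotation as R
from scipy.optimize import least_squares
def rot(o): return R.from_euler('xyz',o,degrees=True)
def proj(m,P,fish=False):
    p=rot(m['orientation']).inv().apply(np.atleast_2d(P)-m['eye']); x,y,z=p[:,0],-p[:,1],-p[:,2]
    f=240/np.tan(np.radians(m['fov_y']/2)); r=np.hypot(x,y)
    s=f*np.arctan2(r,z)/r if fish else f/z
    return np.c_[m['cx']+s*x,m['cy']+s*y]
def world(q,B): return np.c_[rot([0,0,np.degrees(q[2])]).apply(np.atleast_2d(B))[:,:2]+q[:2],np.atleast_2d(B)[:,2]]
E
python3 - <<'E'
from bench import *
from h import *
S,T=camera_model("scene"),camera_model("top")
c=lambda a,o:(np.array(a)+.5)/5-.5+o
# scene: panel corners -y,+y ; dots 0,+85 ; driven face
sb=np.array([[0,-.13,.108],[0,.13,.108],[.027,0,.08],[.027,.085,.08],[.027,-.085,.08]])
sp=c([[88,62],[668,407],[316,321],[507,438],[141,202]],[260,190])
tb=np.array([[0,-.13,.108],[0,.13,.108],[.016,0,.093],[.016,.085,.093],[.016,-.085,.093]])
tp=c([[618,350],[75,218],[354,257],[179,216],[531,297]],[235,190])
# rough guess then fit pose + camera-independent z offset
f=lambda q:np.r_[(proj(S,world(q,sb)+[0,0,q[3]])-sp).ravel(),(proj(T,world(q,tb)+[0,0,q[3]])-tp).ravel()]
r=min((least_squares(f,[.5,.05,y,0]) for y in(-.3,0,.3)),key=lambda r:r.cost)
print(r.x,np.round(r.fun.reshape(-1,2),1).tolist())
for i in(0,1):
    g=least_squares(lambda P:np.r_[(proj(S,P)-sp[i]).ravel(),(proj(T,P)-tp[i]).ravel()],[.5,0,.1]);print('corner',g.x,g.cost)
print('head',world(r.x,[.0215,-.085,.08]))
s=get_state();w=camera_model("wrist");print(rot(s['orientation']).inv().apply(w['eye']-s['tcp_pos']),w['orientation'],w['fov_y'])
E
```

```text
[ 0.55419211  0.0814711  -0.21026349 -0.00424469] [[0.4, -0.2], [0.1, 0.1], [0.7, -0.5], [0.9, -0.1], [-0.2, 1.0], [0.9, 0.0], [0.0, -0.3], [0.6, -0.2], [0.4, -0.6], [0.5, 0.4]]
corner [ 0.52768512 -0.04496107  0.10382916] 0.39397996894601245
corner [0.58074026 0.20841467 0.10326488] 0.015872327380171337
head [[ 0.5574776  -0.00614429  0.08      ]]
[ 0.08130069 -0.00040767 -0.1240395 ] [-18.51351666   0.09685136  76.69583372] 65.70646984690485
```

Heights triangulate to 103–104 mm (108 nominal), panel length 259 mm (260 nominal), yaw −12°. The model fits. The bush (⌀28) is fatter than the head (24), so the pads must stay behind it, with the tool about 7 mm past the head's centre in x. Next I'll hover and refine with the wrist camera.

Run:
```python
from bench import *
from h import *
import cv2,pickle
q=np.array([.5542,.0815,-.2103])
yaw=np.degrees(q[2]); out=[]
for k,(bx,by,z) in enumerate([(.029,-.085,.24),(.029,-.045,.20)]):
    p=world(q,[bx,by,z])[0]
    move_to(p,[180,0,yaw]); 
    if k==0: grip(.052,30)
    m=camera_model("wrist"); s=get_state(); im=snapshot("wrist"); out.append(m)
    cv2.imwrite(f"pics/w{k}.png",im[:,:,::-1]); print(s['t'],s['tcp_pos'],s['orientation'],s['gripper_width'],s['joint_positions'])
pickle.dump(out,open("w.pkl","wb"))
a,b=[cv2.imread(f"pics/w{k}.png") for k in(0,1)]
print(proj(out[0],world(q,[[.027,-.085,.08],[.027,0,.08],[0,-.13,.108]]),True),proj(out[1],world(q,[[.027,-.085,.08],[.027,0,.08],[0,-.13,.108]]),True))
cv2.imwrite("pics/wv.png",cv2.resize(a,(800,600)))
```

```text
3.1667 [ 0.56482942 -0.00756439  0.23999722] [-1.79999324e+02  7.98354600e-04 -1.20360113e+01] 0.05233766024552742 [-1.97478761e+00  1.99213438e+01  1.01589168e+02  9.44204766e-04
  5.84901566e+01  1.00060730e+02]
3.5583 [0.57256789 0.03209553 0.19888966] [ 1.79957430e+02  1.31632169e-01 -1.19524790e+01] 0.05190754396080549 [ 2.02403771e+00  2.37041076e+01  1.02145499e+02 -1.17210161e-02
  5.42884112e+01  1.03983321e+02]
[[320.83814992 230.02158789]
 [216.98176972 230.29532151]
 [380.28551663 274.96070829]] [[378.64880735 245.59832689]
 [256.71171409 245.37431054]
 [447.31936995 297.05422585]]
```

View pics/wv.png

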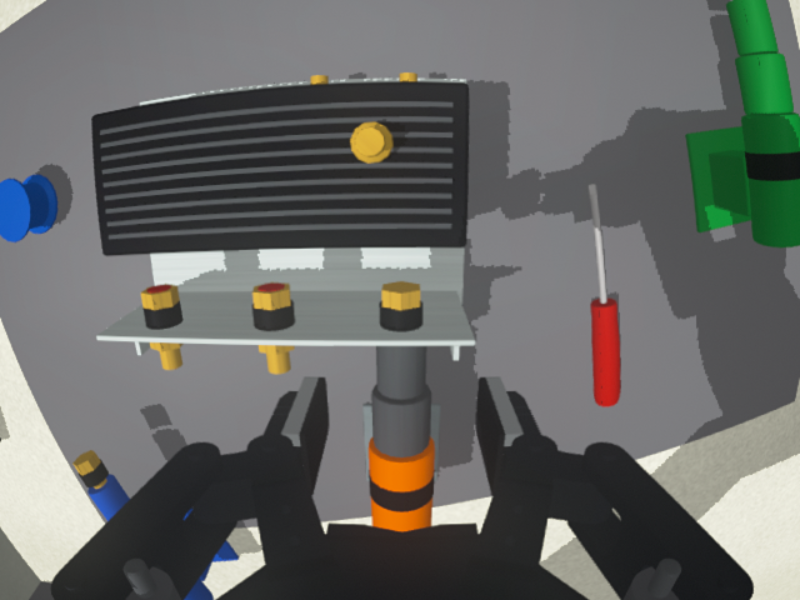

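View pics/w1.png

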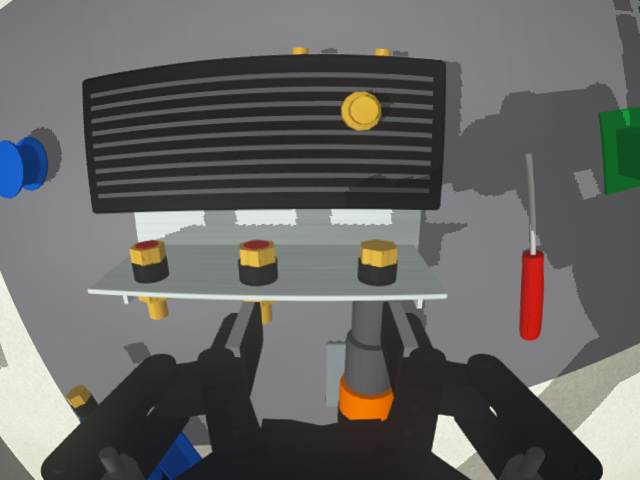

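Both wrist views agree with the fit to 1–2 px. In w0 (full scale) the driven head's face is at (321,228) and the panel corner at (379,274.5). In w1 they are at (379,243.5) and (447,296). No red dot on the driven head. I'll refit with these views and descend.

Run:
```python
from bench import *
from h import *
import cv2,pickle
m=pickle.load(open("w.pkl","rb"))
B=np.array([[0,-.13,.108],[0,.13,.108],[.027,-.085,.08],[.027,0,.08],[.027,.085,.08]])
P=[np.array([[474,343],[98,338],[401,285.5],[272,287],[160,289]])*.8,np.array([[447,296],[89,291],[379,243.5],[257.5,244.5],[147.5,245]])]
f=lambda q:np.r_[tuple((proj(a,world(q,B)+[0,0,q[3]],True)-b).ravel() for a,b in zip(m,P))]
r=least_squares(f,[.554,.0815,-.21,0]);q=r.x;print(q,np.round(r.fun.reshape(-1,2),1).tolist())
g=least_squares(lambda X:np.r_[tuple((proj(a,X,True)-b[2]).ravel() for a,b in zip(m,P))],[.56,0,.08]);print('face',g.x,'model',world(q,B[2]))
assert abs(q[0]-.5542)<.005 and abs(q[1]-.0815)<.005 and abs(q[2]+.21)<.02
yaw=np.degrees(q[2])
X=lambda z:world(q,[.029,-.085,z])[0]
move_to(X(.15),[180,0,yaw])
hit=servo_line(X(.078),vel=.05,max_force=8)
s=get_state();print(hit,s['t'],s['tcp_pos'],X(.078),s['wrist_force'],s['finger_force'])
cv2.imwrite("pics/d.png",snapshot("wrist")[200:440,160:480,::-1].repeat(2,0).repeat(2,1))
np.save("q.npy",q)
```

```text
[ 0.55408914  0.08135677 -0.20612502 -0.00165558] [[1.0, -0.9], [-0.4, -0.2], [0.1, 0.7], [-0.0, 0.2], [0.2, -0.2], [-0.1, -0.7], [-0.4, -0.1], [-0.6, 1.0], [-0.3, 0.2], [0.5, -0.1]]
face [ 0.56454573 -0.00762839  0.08083925] model [[ 0.56312077 -0.00736994  0.08      ]]
False 5.5667 [ 0.56530884 -0.00780553  0.07831379] [ 0.56507843 -0.00777928  0.078     ] [-0.47314599 -0.68681359  0.4079317 ] 0.0
```

View pics/d.png

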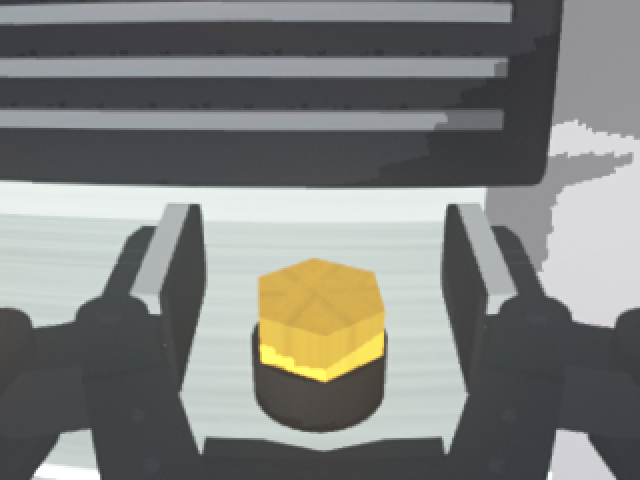

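The pads straddle the driven head, centred: pads at columns ~195 and ~450, head at ~320. The flats face the pads. I'll shift 1 mm away from the bush and grip.

Run:
```python
from bench import *
from h import *
import cv2
q=np.load("q.npy")
servo_line(world(q,[.030,-.085,.078])[0],vel=.03,max_force=8)
grip(.010,35)
for i in range(5):
    s=get_state();print(round(s['t'],2),s['tcp_pos'],s['gripper_width'],s['finger_force'],np.round(s['wrist_force'],1))
    a=snapshot("wrist")[200:440,160:480,::-1]
    if i==0:a0=a
    wait(.9)
cv2.imwrite("pics/g.png",np.hstack([a0,a]).repeat(1,0))
```

```text
6.23 [ 0.56627003 -0.007239    0.07826716] 0.023478413925760108 34.10648846067488 [-0.1  5.8  2.3]
7.18 [ 0.56625713 -0.00723946  0.07823522] 0.02342118657804485 34.101965529844165 [-0.2  5.   2.3]
8.13 [ 0.56626016 -0.00723672  0.07824528] 0.023444823045024696 34.10460574552417 [0.2 5.3 2.3]
9.08 [ 0.56627013 -0.00724942  0.07824718] 0.023153733709403466 34.106614803895354 [0.2 6.3 2. ]
10.03 [ 0.56626313 -0.00724357  0.07825105] 0.023307371136254536 34.10701657645404 [-0.8  6.   2.3]
```

View pics/g.png

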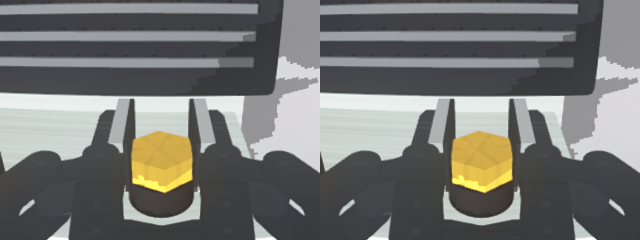

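The head is gripped on its flats (width 23.4 mm, 34 N), and the two pictures, taken 3.8 s apart, look the same. I'll hand in.

```bash
python3 -c "
from bench import *
wait(.5);s=get_state();print(s['t'],s['gripper_width'],s['finger_force']);print(job_done())"
```

```text
11.4833 0.023505469507361938 34.10754086449742
the job is handed in; nothing more can be done
None
```

The head of the driven bolt (the undotted one in line with the orange driver) is gripped at 34 N and was held with no visible turning for about 5 s; I handed the job in at about 11.5 s, still gripping, and no verdict was shown.

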